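Hang the hooked dipper in the deep tub

ROBOT

A 6-joint arm with a two-finger parallel gripper is mounted at the origin on a cart in front of the work surface, level with it; the furniture and walls round the work are solid. World frame = base frame: x ahead of the robot, y to its left, z up, the work surface at z = 0. Lengths are in m, angles in degrees, forces in N, time in s.
With the tool pointing down it reaches from about 0.4 to 0.825 m from the base axis. Payload 7 kg.
Tool frame: the origin (TCP) lies at the very end of the fingers, on their centre line; the grasp point (between the pads) lies 19 mm behind it (r.hold_point_z is the distance from the TCP to the grasp point, in m); z points along the fingers, y is the line along which they close (so a half turn about z gives the same grasp; the last joint's range is limited). The gripper opens to 88 mm and grips with 3 to 60 N. Pads are 19 mm wide; open, the fingers measure 130 mm over their backs; the gripper's body (78 mm by 193 mm) begins 47 mm behind the grasp point.
Start: joints at [82.626, 20.546, 0.682, 0, -70.136, -16.507], TCP at [0.273, 0.617, 0.227] pointing down, gripper open.
Joint ranges: [-176.03, 176.03], [-82.01, 121.73], [-58.28, 71.71], [-173.87, 95.51], [-174.79, -0.11], [-173.66, 173.66]. Speed limits (degrees/s): [136.94, 136.94, 172.46, 180, 180, 180].

INTERFACE

Orientations are given as [roll, pitch, yaw] about the fixed x, y, z axes, in that order (R = Rz(yaw) Ry(pitch) Rx(roll)).
In Python, from plant import telemetry, vision, workorder, r gives the robot as it stands.
- The arm moves only by the tool move_arm, never from a script. Its argument "plan" is a list of rows, each a list of 7 numbers: the opening, from -1 (shut) to 1 (fully open), so that 0 is half open, then the shift along the world's x, y, z in m, then the turn, a rotation vector about the world's x, y, z in degrees. In form: [[fingers, dx, dy, dz, ax, ay, az], ...]. A call has 1 to 20 rows; each row shifts and turns the commanded pose from where the row before left it; what a row does not reach is not made up. A row lasts 1/8 s, in which the tool goes at most 62.5 mm and 10.7 degrees, less where a joint would pass 70% of its speed; a pose out of reach is approached as far as the arm can. A call is refused whole if a number of a shift passes 0.0625 or a number of a turn 10.7, either way. A call with a gripper value outside its range is refused whole. The fingers move at their own pace and stop on an object; "force" is the grip in N (left out, the last holds). Time passes only in rows, so rows that do not move let the fingers close. It gives the time, the measured TCP pose, the force, the opening and the grip force at its end, in the units of the state.
- telemetry.get_state(): the state, without advancing time (a new reading comes with each control period).
- vision.capture(name): name is "scene" or "top" or "wrist"; returns a dict with "img" (400x640x3 uint8, red, green, blue), "depth" (400x640 float32, m along the optical axis (not along the pixel's ray), 0 where there is no reading), "intrinsics" (3x3 intrinsics, pixels), "R" (3x3) and "t" (3): a world point X has camera coordinates R X + t. Camera axes: x right, y down, z forward; pixel columns grow to the right and rows downward; lengths in m; the calibration is good to about 2 mm. The wrist camera is an equidistant fisheye: a pixel r from the principal point sees the ray r / f radians off the axis. A picture is of the moment at which its call begins.
- workorder.close_job(): hands the job in; it is judged then, once.
The state is a dict: "time_s": time; "joints": joint angles; "qd": joint speeds; "joint_torque": joint torques, N m; "tcp_pos": TCP position; "eef_rot": TCP orientation; "contact_force": force on the tool from outside, world axes, zero at the start; "moment": the same for the moment, N m; "gripper_width": finger opening in m; "gripper_force": force on a finger pad.
Only numpy, scipy, OpenCV 4.12 (cv2) and the standard library are available. Lean on these libraries where they do the work, as an engineer would, in place of code of your own. Each camera call takes 0.05 s, during which the arm holds its last target. There are 200 camera calls.

TASK

Hang the portion dipper that has a hook on its handle in the deeper, longer one of the two open tubs: put its hook over the rim of one of the tub's two long sides, away from the corners, so that the cup hangs inside the tub, the hook reaches down outside, and it stays there by itself. Leave the dipper without a hook standing where it is, and the tub standing about where it is.

Things in the scene. Friction and masses are not known exactly. Their poses are not given: they have to be found in the camera images.
- hook_dipper: Dipper with a hook, 135 mm tall, 80-130 g, upright on its cup. Origin: cup's underside, on its axis; z up, +x to the hook. Steel cup 40 mm tall, outer diameter 44 mm (foot) to 52 mm (rim). On its +x side a steel strap (x 24.5 to 29.5 mm) rises to an upright black grip, 13 mm thick (x), 20 mm wide (y), centred at x 26.5, y 0, from z 72 to 135 mm.
- hook_dipper_mouth (a point): Middle of the roof of the hook's slot, the underside that rests on the rim: x 44.5, y 0, z 62 mm in the dipper's frame, same axes. The hook, 18 mm wide, leaves the strap towards +x at z 62 to 67 mm, then turns down to z 35 mm; the slot between strap and tongue is 30 mm wide (x 29.5 to 59.5), open below. The hook ends at x 69 mm.
- deep_tub: Deeper, longer of two open white tubs (the other: 194 x 124 x 58 mm, too low). Loose, 350 g, empty, 254 (y) x 127 (x) x 88 mm. Origin: centre of underside; z up. Rim at z 88 mm; on both long sides it is 7 mm thick (57 to 64 mm from the centre line, +x or -x), straight for 100 mm either way along y. Long walls lean in to 47 mm (inner face) at the floor; floor 7 mm thick.
- plain_dipper: The other dipper: same cup, strap and black grip at the same places in its own frame, but no hook. Not to be disturbed. Origin: underside of the cup, on its axis; z up.
Mind the look-alikes: they are no part of the job. What is shaped like the hook_dipper but orange is not meant.

How it is judged:
By the outcome, as a careful person would: the job done as asked, in the order asked, and still so for the second after the job is handed in, with the robot touching nothing.
It also fails if it takes over 38 s, if anything falls off the work surface, if the arm or the gripper's body presses on something with over 40 N, if the wrist force passes 120 N, or if a joint passes its speed limit or range.

## Working session

There is one attempt and no reset: what is moved stays moved. The work goes in short steps, Python scripts to look and compute and a tool call to move; the robot and the scene stay as the last step left them, time stands still between calls to the robot, and variables do not carry over. Pictures are saved under pics/ and viewed, at most 10 in all, crops included, and the job is handed in when it is done.

Besides the shell and the picture viewer there is one more tool, called after "Request:" as name([rows], argument=value, ...), one row to a line, values as JSON. move_arm: Moves the arm, as the interface text tells. Its arguments: {"type":"object","properties":{"plan":{"type":"array"},"force":{"type":"number"}},"required":["plan"]}

```bash
mkdir -p pics; ls
python3 - <<'E'
from plant import telemetry, vision, r
import cv2,numpy as np
for n in ("scene","top"):
    c=vision.capture(n); np.savez(f"{n}0.npz",**c); cv2.imwrite(f"pics/{n}0.png",c["img"][:,:,::-1])
    print(n,c["intrinsics"].round(1).tolist(),(-c["R"].T@c["t"]).round(3))
s=telemetry.get_state(); print(s["time_s"],s["tcp_pos"],s["eef_rot"],s["gripper_width"],r.hold_point_z)
E
```

```text
pics
scene [[375.8, 0.0, 325.3], [0.0, 375.8, 202.9], [0.0, 0.0, 1.0]] [ 0.144 -0.536  0.673]
top [[503.0, 0.0, 313.5], [0.0, 503.0, 197.2], [0.0, 0.0, 1.0]] [0.11  0.195 1.494]
0.1 [0.27309257 0.61684764 0.22574649] [ 1.79919221e+02 -6.75802326e-03 -2.38847280e+01] 0.08758057789430035 0.0188
```

View pics/top0.png

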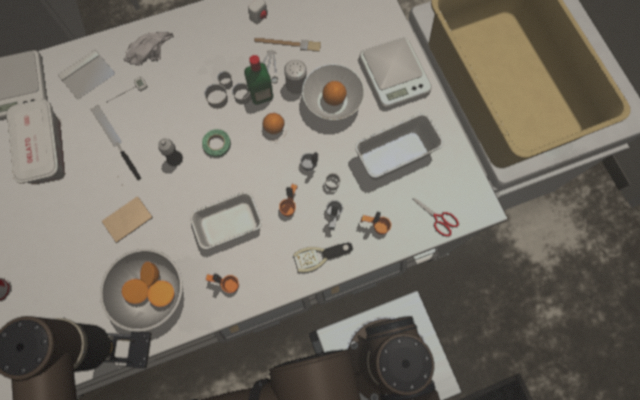

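View pics/scene0.png

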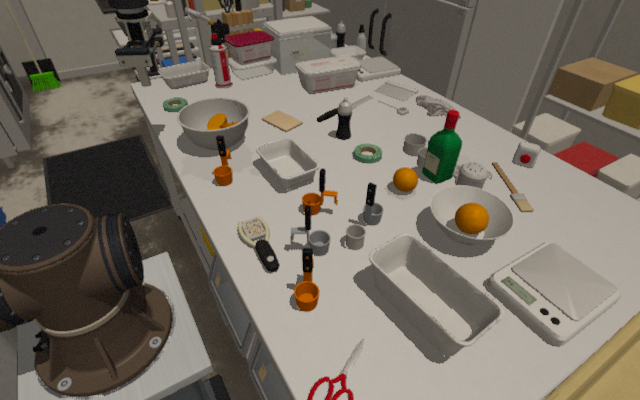

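The scene view shows the grey hook dipper: cup (319,243), grip (308,215), hook (298,235). The plain dipper is at (373,213) and the deep tub around (432,290). In the top view these are at about (333,211), (308,163) and (397,150). Next I'll measure with depth and zoomed crops.

```bash
cat > h.py <<'E'
import numpy as np,cv2
def pts(c):
    K,R,t,d=c["intrinsics"],c["R"],c["t"],c["depth"]
    v,u=np.mgrid[:400,:640]
    P=np.stack([(u-K[0,2])/K[0,0]*d,(v-K[1,2])/K[1,1]*d,d],-1)
    W=(P-t)@R; W[d==0]=np.nan
    return W
E
python3 - <<'E'
from h import *
T=dict(np.load("top0.npz"));S=dict(np.load("scene0.npz"))
a=cv2.resize(T["img"][110:250,270:450],None,fx=4,fy=4,interpolation=2)[:,:,::-1]
b=cv2.resize(S["img"][180:290,260:420],None,fx=5,fy=5,interpolation=2)[:,:,::-1]
cv2.imwrite("pics/topz.png",a);cv2.imwrite("pics/scz.png",b)
W=pts(T);W2=pts(S)
for n,w,im,(x0,y0,x1,y1) in (("top",W,T["img"],(320,195,348,232)),("sc",W2,S["img"],(285,200,335,260))):
    p=w[y0:y1,x0:x1].reshape(-1,3);c=im[y0:y1,x0:x1].reshape(-1,3).astype(int)
    for lo,hi in ((.02,.045),(.045,.07),(.1,.15)):
        m=(p[:,2]>lo)&(p[:,2]<hi); q=p[m]
        print(n,lo,m.sum(),np.median(q,0).round(3) if len(q) else 0,np.ptp(q,0).round(3) if len(q) else 0)
# tub rims
for n,w in (("top",W),("sc",W2)):
    m=(w[...,2]>.078)&(w[...,2]<.098)
    if n=="top": z=np.zeros_like(m);z[110:195,345:445]=1;m&=z
    else: z=np.zeros_like(m);z[230:355,365:500]=1;m&=z
    q=w[m][:,:2].astype(np.float32); print(n,len(q),cv2.minAreaRect(q),np.nanmedian(w[m][:,2]))
for n,w in (("top",W),):
    m=(w[155:175,295:322,2]>.02);q=w[155:175,295:322][m];print("plain",q.min(0).round(3),q.max(0).round(3))
E
```

```text
top 0.02 104 [ 0.469 -0.023  0.038] [0.087 0.064 0.025]
top 0.045 62 [0.416 0.008 0.066] [0.043 0.03  0.025]
top 0.1 50 [ 0.434 -0.003  0.132] [0.018 0.02  0.039]
sc 0.02 422 [ 0.471 -0.002  0.034] [0.141 0.178 0.025]
sc 0.045 132 [0.418 0.004 0.067] [0.154 0.175 0.024]
sc 0.1 223 [ 0.383 -0.109  0.129] [0.079 0.122 0.038]
top 597 ((0.6108490824699402, -0.2634122967720032), (0.2220313996076584, 0.25681072473526), 4.801574230194092) 0.08704623959272637
sc 1605 ((0.5658977031707764, -0.2660428285598755), (0.12915727496147156, 0.2537810206413269), 4.782992362976074) 0.08733171509897437
plain [ 0.597 -0.016  0.021] [0.656 0.027 0.137]
```

View pics/topz.png

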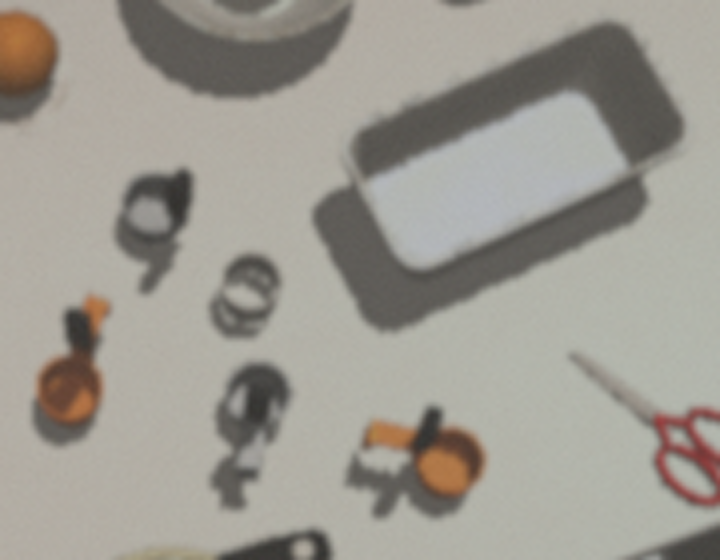

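View pics/scz.png

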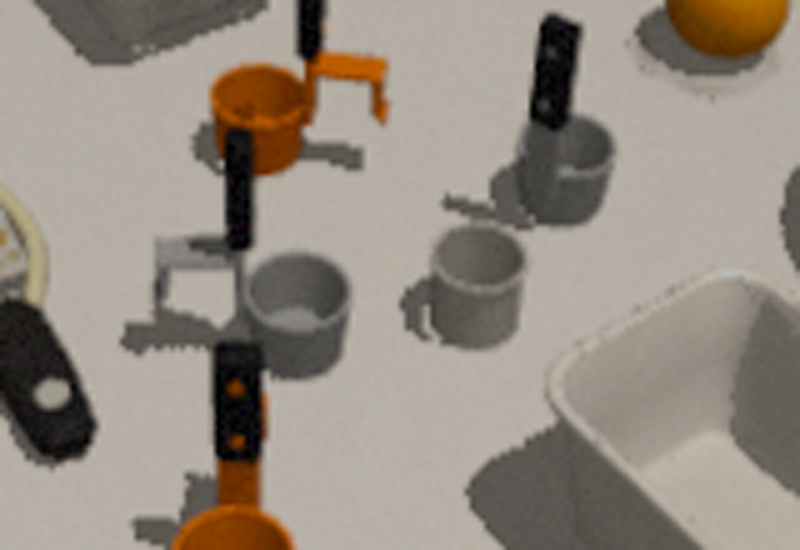

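The crops show the dipper's hook pointing towards the robot, and the tub's long axis lying close to world y. One refined fit of the dipper's yaw is still needed.

Run:
```python
from h import *
T=dict(np.load("top0.npz"));S=dict(np.load("scene0.npz"))
for n,c in (("top",T),("sc",S)):
    w=pts(c).reshape(-1,3); w=w[(abs(w[:,0]-.445)<.08)&(abs(w[:,1])<.055)]
    col=c["img"].reshape(-1,3)
    for lo,hi in ((.028,.043),(.05,.072),(.085,.13),(.13,.14)):
        q=w[(w[:,2]>lo)&(w[:,2]<hi)]
        if len(q)>5: print(n,lo,len(q),q.min(0).round(3),q.max(0).round(3),q.mean(0).round(4),[np.round(x,3).tolist() if i<2 else round(x,1) for i,x in enumerate(cv2.minAreaRect(q[:,:2].astype(np.float32)))])
def ray(c,u,v,z):
    K,R,t=c["intrinsics"],c["R"],c["t"];d=R.T@np.linalg.inv(K)@[u,v,1];o=-R.T@t;return (o+d*(z-o[2])/d[2]).round(4)
z=lambda x,y:(260+x/5-.4,180+y/5-.4)
# cup rim ellipse in scene crop: x 246..349,y 252..315 ; grip top (239,133), hook top far end (158,240), strap junction (240,245)
print("cup",ray(S,*z(297,284),.04),"grip",ray(S,*z(239,135),.135),"hook end",ray(S,*z(160,242),.067),"junction",ray(S,*z(238,245),.067))
g=S["img"].astype(int)
```

```text
top 0.028 81 [ 0.398 -0.053  0.028] [0.524 0.021 0.043] [ 0.4635 -0.0196  0.0371] [[0.462, -0.018], [0.049, 0.137], 76.4]
top 0.05 65 [ 0.401 -0.009  0.052] [0.436 0.021 0.072] [0.417 0.007 0.066] [[0.418, 0.006], [0.017, 0.034], 60.6]
top 0.085 30 [ 0.428 -0.012  0.087] [0.439 0.006 0.13 ] [ 0.4322 -0.002   0.1098] [[0.432, -0.002], [0.018, 0.005], 62.4]
top 0.13 28 [ 0.429 -0.014  0.13 ] [0.446 0.006 0.14 ] [ 0.4373 -0.0036  0.1346] [[0.437, -0.004], [0.02, 0.012], 62.4]
sc 0.028 235 [ 0.4   -0.052  0.028] [0.525 0.021 0.043] [ 0.4621 -0.0177  0.0364] [[0.463, -0.019], [0.051, 0.135], 76.8]
sc 0.05 125 [ 0.401 -0.014  0.051] [0.435 0.023 0.071] [0.4184 0.0026 0.0658] [[0.421, 0.005], [0.02, 0.039], 61.7]
sc 0.085 86 [ 0.429 -0.017  0.085] [ 0.44  -0.006  0.13 ] [ 0.4335 -0.0122  0.1083] [[0.434, -0.012], [0.007, 0.011], 60.0]
sc 0.13 41 [ 0.429 -0.016  0.13 ] [0.446 0.001 0.137] [ 0.4366 -0.0075  0.1345] [[0.437, -0.006], [0.017, 0.011], 60.3]
cup [ 0.4623 -0.0145  0.04  ] grip [ 0.4383 -0.0037  0.135 ] hook end [0.4083 0.0175 0.067 ] junction [ 0.438  -0.0021  0.067 ]
```

Request:
move_arm([
  [0,0.0126,-0.0478,0,0,0,-7.24],
  [0,0.0126,-0.0478,0,0,0,-7.24],
  [0,0.0126,-0.0478,0,0,0,-7.24],
  [0,0.0126,-0.0478,0,0,0,-7.24],
  [0,0.0126,-0.0478,0,0,0,-7.24],
  [0,0.0126,-0.0478,0,0,0,-7.24],
  [0,0.0126,-0.0478,0,0,0,-7.24],
  [0,0.0126,-0.0478,0,0,0,-7.24],
  [0,0.0126,-0.0478,0,0,0,-7.24],
  [0,0.0126,-0.0478,0,0,0,-7.24],
  [0,0.0126,-0.0478,0,0,0,-7.24],
  [0,0.0126,-0.0478,0,0,0,-7.24],
  [0,0.0126,-0.0478,0,0,0,-7.24],
  [0,0,0,0,0,0,0],
  [0,0,0,0,0,0,0],
], force=30)

```text
time_s: 1.98
tcp_pos: [0.4368, -0.0044, 0.2263]
eef_rot: [180.0, -0.0, -118.0]
contact_force: [-0.1, 0.4, 0.2]
gripper_width: 0.0443
gripper_force: 0.0
```

Request:
move_arm([
  [0,0,0,-0.03,0,0,0],
  [0,0,0,-0.03,0,0,0],
  [0,0,0,-0.03,0,0,0],
  [0,0,0,-0.03,0,0,0],
  [0,0,0,-0.014,0,0,0],
  [0,0,0,0,0,0,0],
  [-1,0,0,0,0,0,0],
  [-1,0,0,0,0,0,0],
  [-1,0,0,0,0,0,0],
  [-1,0,0,0,0,0,0],
  [-1,0,0,0,0,0,0],
], force=30)

```text
time_s: 3.35
tcp_pos: [0.4375, -0.0042, 0.093]
eef_rot: [-180.0, 0.0, -118.0]
contact_force: [-0.5, 0.5, 5.5]
gripper_width: 0.0129
gripper_force: 30.0
```

Request:
move_arm([
  [-1,0,0,0.02,0,0,0],
  [-1,0,0,0.035,0,0,0],
  [-1,0,0,0.035,0,0,0],
  [-1,0,0,0.035,0,0,0],
  [-1,0,0,0.03,0,0,0],
  [-1,0.0083,-0.0266,0,0,0,3.28],
  [-1,0.0083,-0.0266,0,0,0,3.28],
  [-1,0.0083,-0.0266,0,0,0,3.28],
  [-1,0.0083,-0.0266,0,0,0,3.28],
  [-1,0.0083,-0.0266,0,0,0,3.28],
  [-1,0.0083,-0.0266,0,0,0,3.28],
  [-1,0.0083,-0.0266,0,0,0,3.28],
  [-1,0.0083,-0.0266,0,0,0,3.28],
  [-1,0.0083,-0.0266,0,0,0,3.28],
  [-1,0.0083,-0.0266,0,0,0,3.28],
  [-1,0,0,0,0,0,0],
  [-1,0,0,0,0,0,0],
], force=30)

```text
time_s: 5.48
tcp_pos: [0.5196, -0.2699, 0.247]
eef_rot: [179.9, 0.0, -85.3]
contact_force: [-0.4, 0.8, -1.4]
gripper_width: 0.0123
gripper_force: 30.0
```

Run:
```python
from plant import telemetry, vision
from h import *
c=vision.capture("scene"); t=vision.capture("top"); np.savez("s1.npz",**c)
cv2.imwrite("pics/s1.png",np.vstack([cv2.resize(c["img"][100:320,240:520],None,fx=2.3,fy=2.3),])[:,:,::-1])
s=telemetry.get_state();print(s["tcp_pos"],s["eef_rot"],s["gripper_width"],s["contact_force"])
W=pts(c)
w=W[240:355,365:500];m=(w[...,2]>.078)&(w[...,2]<.098)
print(cv2.minAreaRect(w[m][:,:2].astype(np.float32)))
w=W.reshape(-1,3);w=w[(abs(w[:,0]-.52)<.11)&(abs(w[:,1]+.27)<.04)&(w[:,2]>.1)]
for lo in np.arange(.11,.26,.01):
    q=w[(w[:,2]>lo)&(w[:,2]<lo+.01)]
    if len(q): print(round(lo,3),len(q),q.min(0).round(3),q.max(0).round(3))
```

```text
[ 0.519777   -0.26959723  0.24752372] [ 1.79993040e+02  1.58264028e-02 -8.52030377e+01] 0.012717898608457515 [-0.84272383  0.40755658 -0.67576317]
((0.5654067397117615, -0.26605528593063354), (0.12822481989860535, 0.2537657916545868), 4.8856201171875)
0.15 49 [ 0.523 -0.29   0.154] [ 0.567 -0.255  0.16 ]
0.16 158 [ 0.522 -0.291  0.16 ] [ 0.567 -0.252  0.17 ]
0.17 145 [ 0.522 -0.292  0.17 ] [ 0.568 -0.252  0.18 ]
0.18 161 [ 0.515 -0.293  0.18 ] [ 0.57  -0.253  0.19 ]
0.19 203 [ 0.478 -0.293  0.19 ] [ 0.571 -0.244  0.2  ]
0.2 59 [ 0.481 -0.282  0.2  ] [ 0.52  -0.265  0.21 ]
0.21 64 [ 0.479 -0.282  0.21 ] [ 0.52  -0.264  0.22 ]
0.22 218 [ 0.479 -0.283  0.22 ] [ 0.521 -0.262  0.23 ]
0.23 36 [ 0.513 -0.28   0.23 ] [ 0.525 -0.262  0.24 ]
0.24 26 [ 0.51 -0.28  0.24] [ 0.53  -0.276  0.25 ]
0.25 78 [ 0.497 -0.283  0.25 ] [ 0.543 -0.272  0.26 ]
0.26 95 [ 0.497 -0.283  0.26 ] [ 0.543 -0.274  0.27 ]
```

View pics/s1.png

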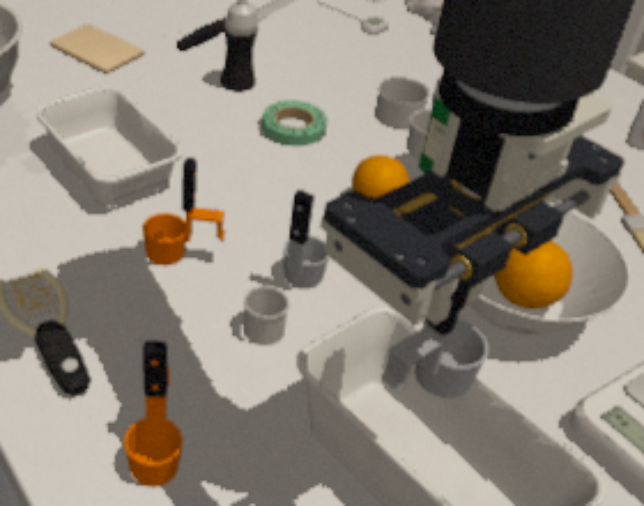

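The picture shows the dipper held upright with its cup over the tub's interior and its hook on the robot side. Measured, the slot spans x 0.488–0.518 and the rim lies at 0.501–0.508, so I'll lower it.

Request:
move_arm([
  [-1,0,0,-0.02,0,0,0],
  [-1,0,0,-0.02,0,0,0],
  [-1,0,0,-0.02,0,0,0],
  [-1,0,0,-0.02,0,0,0],
  [-1,0,0,-0.015,0,0,0],
  [-1,0,0,-0.015,0,0,0],
  [-1,0,0,-0.01,0,0,0],
  [-1,0,0,-0.004,0,0,0],
  [-1,0,0,0,0,0,0],
  [-1,0,0,0,0,0,0],
], force=30)

```text
time_s: 6.82
tcp_pos: [0.5204, -0.2703, 0.1241]
eef_rot: [-180.0, -0.0, -85.2]
contact_force: [0.3, -0.5, -1.0]
gripper_width: 0.0128
gripper_force: 30.0
```

Run:
```python
from plant import telemetry, vision
from h import *
c=vision.capture("scene")
cv2.imwrite("pics/s2.png",cv2.resize(c["img"][180:320,360:520],None,fx=4,fy=4)[:,:,::-1])
s=telemetry.get_state();print(s["tcp_pos"],s["gripper_width"],s["contact_force"])
w=pts(c)[240:355,365:500];m=(w[...,2]>.078)&(w[...,2]<.096)
print(cv2.minAreaRect(w[m][:,:2].astype(np.float32)))
```

```text
[ 0.52039882 -0.270366    0.12412224] 0.012893359347330071 [ 0.03268521 -0.21764034 -1.57790624]
((0.5551419258117676, -0.26775217056274414), (0.14748314023017883, 0.25362905859947205), 6.314127445220947)
```

View pics/s2.png

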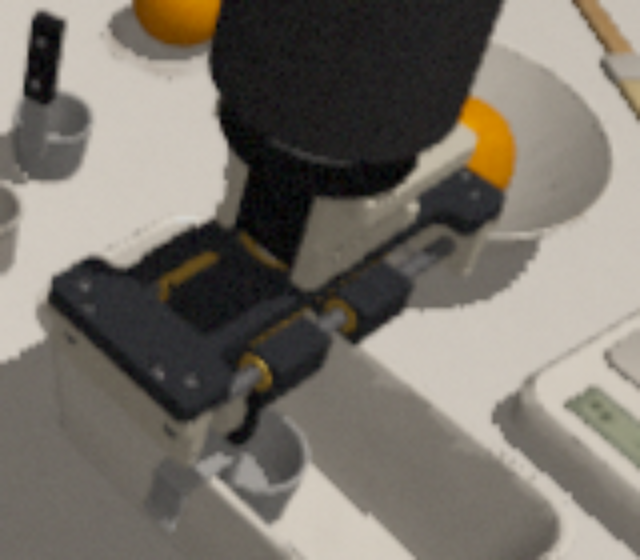

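The picture shows the tongue outside the wall at (165,490) and the cup inside at (270,450), with no contact force yet. I'll lower until the hook touches the rim.

Request:
move_arm([
  [-1,0,0,-0.0015,0,0,0],
  [-1,0,0,-0.0015,0,0,0],
  [-1,0,0,-0.001,0,0,0],
  [-1,0,0,0,0,0,0],
], force=30)

```text
time_s: 7.38
tcp_pos: [0.52, -0.2702, 0.1194]
eef_rot: [180.0, 0.0, -85.2]
contact_force: [-0.4, -0.3, -1.4]
gripper_width: 0.0131
gripper_force: 30.0
```

Request:
move_arm([
  [-1,0,0,-0.001,0,0,0],
  [-1,0,0,-0.001,0,0,0],
  [-1,0,0,0,0,0,0],
], force=30)

```text
time_s: 7.75
tcp_pos: [0.5201, -0.2704, 0.1189]
eef_rot: [-180.0, -0.0, -85.2]
contact_force: [-3.2, 2.1, 10.4]
gripper_width: 0.0129
gripper_force: 30.0
```

Contact is made. I'll slide the dipper 7 mm so the strap lies near the wall and it hangs almost upright, then release.

Request:
move_arm([
  [-1,0,0,0.003,0,0,0],
  [-1,-0.0035,0,0,0,0,0],
  [-1,-0.0035,0,0,0,0,0],
  [-1,0,0,-0.0025,0,0,0],
  [-1,0,0,0,0,0,0],
  [-0.5,0,0,0,0,0,0],
  [-0.2,0,0,0,0,0,0],
  [0,0,0,0,0,0,0],
  [0,0,0,0,0,0,0],
  [0.2,0,0,0,0,0,0],
  [0.2,0,0,0,0,0,0],
], force=30)

```text
time_s: 9.12
tcp_pos: [0.5131, -0.2702, 0.118]
eef_rot: [180.0, 0.0, -85.2]
contact_force: [-0.5, -0.6, -0.5]
gripper_width: 0.0519
gripper_force: 0.0
```

Request:
move_arm([
  [0.2,0,0,0.01,0,0,0],
  [0.2,0,0,0.02,0,0,0],
  [0.2,0,0,0.03,0,0,0],
  [0.2,0,0,0.04,0,0,0],
  [0.2,0,0,0.05,0,0,0],
  [0.2,-0.03,0.06,0.03,0,0,0],
  [0.2,-0.03,0.06,0,0,0,0],
  [0.2,-0.03,0.06,0,0,0,0],
  [0.2,0,0.06,0,0,0,0],
  [0.2,0,0.06,0,0,0,0],
  [0.2,0,0.06,0,0,0,0],
  [0.2,0,0,0,0,0,0],
])

```text
time_s: 10.62
tcp_pos: [0.4315, 0.076, 0.2944]
eef_rot: [-179.9, 0.0, -84.9]
contact_force: [0.1, 0.3, 0.2]
gripper_width: 0.0521
gripper_force: 0.0
```

Run:
```python
from plant import telemetry, vision
from h import *
c=vision.capture("scene"); t=vision.capture("top")
cv2.imwrite("pics/s3.png",cv2.resize(c["img"][140:360,260:520],None,fx=2.7,fy=2.7)[:,:,::-1])
W=pts(c);w=W[240:355,365:500];m=(w[...,2]>.078)&(w[...,2]<.096)
print(cv2.minAreaRect(w[m][:,:2].astype(np.float32)))
w=W.reshape(-1,3);w=w[(abs(w[:,0]-.52)<.06)&(abs(w[:,1]+.27)<.04)]
for lo in np.arange(.09,.17,.01):
    q=w[(w[:,2]>lo)&(w[:,2]<lo+.01)]
    if len(q): print(round(lo,3),len(q),q.min(0).round(3),q.max(0).round(3))
print(telemetry.get_state()["time_s"])
```

```text
((0.5571376085281372, -0.2674378752708435), (0.13796523213386536, 0.2540494501590729), 3.6457531452178955)
0.09 143 [ 0.493 -0.304  0.09 ] [ 0.539 -0.26   0.1  ]
0.1 54 [ 0.53 -0.28  0.1 ] [ 0.543 -0.261  0.11 ]
0.11 55 [ 0.533 -0.28   0.11 ] [ 0.545 -0.26   0.12 ]
0.12 59 [ 0.537 -0.279  0.12 ] [ 0.549 -0.261  0.13 ]
0.13 58 [ 0.54  -0.279  0.13 ] [ 0.552 -0.26   0.14 ]
0.14 79 [ 0.542 -0.279  0.14 ] [ 0.56 -0.26  0.15]
0.15 7 [ 0.547 -0.273  0.15 ] [ 0.554 -0.264  0.151]
10.725
```

View pics/s3.png

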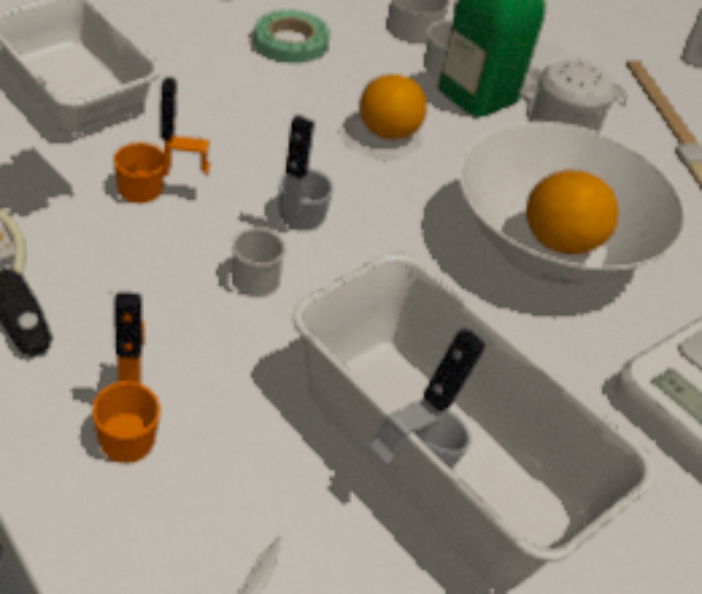

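The picture shows the hook over the rim at (400,430), the cup inside, and the grip leaning inward about 20° at (455,370). I need to know whether the roof really rests on the rim or the cup's foot stands on the tub floor.

Run:
```python
from plant import telemetry, vision
from h import *
e=np.array([np.cos(np.radians(4.8)),np.sin(np.radians(4.8))])
c=vision.capture("scene"); W=pts(c).reshape(-1,3)
xt=(W[:,:2]-[.5655,-.266])@e; yt=(W[:,:2]-[.5655,-.266])@[-e[1],e[0]]
m=(xt>-.1)&(xt<0.02)&(abs(yt-.0)<.03)&(W[:,2]>.06)
P=np.c_[xt,yt,W[:,2]][m]
hs=P[abs(P[:,1])<.008]
from numpy import argsort
for a in np.arange(-.09,.01,.004):
    q=hs[(hs[:,0]>=a)&(hs[:,0]<a+.004)]
    if len(q): print(round(a*1e3),len(q),(1e3*q[:,2]).round(0).min(),(1e3*q[:,2]).max().round(1),(q[:,1].min()*1e3).round(),(q[:,1].max()*1e3).round())
g=P[(P[:,2]>.1)]; 
print("grip y",g[:,1].min(),g[:,1].max()); k=np.polyfit(g[:,2],g[:,0],1); print("tilt",np.degrees(np.arctan(k[0])),"x at .12",np.polyval(k,.12),"top",g[:,2].max())
m2=(abs(yt)>.03)&(abs(yt)<.08)&(abs(xt+.06)<.008)&(W[:,2]>.08)&(W[:,2]<.1);print("rim",xt[m2].min(),xt[m2].max(),np.percentile(W[m2,2],[50,95]))
```

```text
-86 5 70.0 71.5 -6.0 5.0
-82 23 68.0 76.0 -7.0 7.0
-78 41 71.0 85.7 -8.0 8.0
-74 47 81.0 97.7 -8.0 8.0
-70 13 94.0 96.9 -7.0 6.0
-66 12 94.0 96.3 -6.0 7.0
-62 22 61.0 95.3 -8.0 5.0
-58 12 90.0 93.7 -7.0 7.0
-54 8 90.0 91.7 -7.0 5.0
-50 15 88.0 90.5 -7.0 7.0
-46 23 61.0 89.3 -7.0 6.0
-42 17 67.0 87.9 -8.0 7.0
-38 57 84.0 108.5 -8.0 8.0
-34 47 99.0 120.5 -8.0 8.0
-30 44 112.0 129.5 -8.0 8.0
-26 48 124.0 141.2 -8.0 7.0
-22 39 134.0 148.9 -8.0 7.0
-18 19 146.0 149.9 -8.0 6.0
-14 11 148.0 150.4 -7.0 5.0
-10 4 145.0 148.0 -5.0 7.0
grip y -0.012196423098620205 0.008239506129307307
tilt 20.8078957176253 x at .12 -0.02717791654990174 top 0.15039596693308296
rim -0.06796478521875164 -0.060418655953873614 [0.08808465 0.09012985]
```

The hook's top surface shows the roof bearing on the rim with about 17° of tilt. That puts the cup's lower edge about level with the tub floor. I'll re-seat it more upright, this time gripping the grip's side faces so the opening fingers cannot drag it.

Request:
move_arm([
  [0,0.0115,-0.0346,0,0,0,-9.03],
  [0,0.0115,-0.0346,0,0,0,-9.03],
  [0,0.0115,-0.0346,0,0,0,-9.03],
  [0,0.0115,-0.0346,0,0,0,-9.03],
  [0,0.0115,-0.0346,0,0,0,-9.03],
  [0,0.0115,-0.0346,0,0,0,-9.03],
  [0,0.0115,-0.0346,0,0,0,-9.03],
  [0,0.0115,-0.0346,0,0,0,-9.03],
  [0,0.0115,-0.0346,0,0,0,-9.03],
  [0,0.0115,-0.0346,0,0,0,-9.03],
  [0,0,0,0,0,0,0],
  [0,0,0,-0.04,0,0,0],
  [0,0,0,-0.04,0,0,0],
  [0,0,0,-0.04,0,0,0],
  [0,0,0,-0.04,0,0,0],
  [0,0,0,-0.02,0,0,0],
  [0,0,0,-0.006,0,0,0],
  [0,0,0,0,0,0,0],
], force=15)

```text
time_s: 13.02
tcp_pos: [0.5465, -0.2739, 0.1081]
eef_rot: [-180.0, 0.0, -175.5]
contact_force: [0.4, -0.2, -0.5]
gripper_width: 0.0437
gripper_force: 0.0
```

Request:
move_arm([
  [-1,0,0,0,0,0,0],
  [-1,0,0,0,0,0,0],
  [-1,0,0,0,0,0,0],
  [-1,0,0,0,0,0,0],
], force=30)

```text
time_s: 13.52
tcp_pos: [0.5469, -0.2734, 0.108]
eef_rot: [-180.0, 0.0, -175.5]
contact_force: [-0.7, 1.2, 1.9]
gripper_width: 0.02
gripper_force: 29.9
```

Request:
move_arm([
  [-1,0,0,0.01,0,0,0],
  [-1,0,0,0.01,0,0,0],
  [-1,-0.007,-0.0006,0,0.35,-4.25,0],
  [-1,-0.007,-0.0006,0,0.35,-4.25,0],
  [-1,-0.007,-0.0006,0,0.35,-4.25,0],
  [-1,-0.006,-0.0006,0,0.35,-4.25,0],
  [-1,0,0,-0.004,0,0,0],
  [-1,0,0,0,0,0,0],
], force=30)

```text
time_s: 14.52
tcp_pos: [0.5204, -0.2761, 0.1242]
eef_rot: [180.0, 17.0, -175.5]
contact_force: [0.9, -0.0, -1.4]
gripper_width: 0.0201
gripper_force: 30.0
```

Run:
```python
from plant import telemetry, vision
from h import *
e=np.array([np.cos(np.radians(4.8)),np.sin(np.radians(4.8))])
c=vision.capture("scene"); W=pts(c).reshape(-1,3)
cv2.imwrite("pics/s4.png",cv2.resize(c["img"][180:340,360:520],None,fx=3.7,fy=3.7)[:,:,::-1])
xt=(W[:,:2]-[.5655,-.266])@e; yt=(W[:,:2]-[.5655,-.266])@[-e[1],e[0]]
m=(xt>-.12)&(xt<0.02)&(abs(yt)<.008)&(W[:,2]>.06)&(W[:,2]<.13)
P=np.c_[xt,yt,W[:,2]][m]
for a in np.arange(-.11,0,.004):
    q=P[(P[:,0]>=a)&(P[:,0]<a+.004)]
    if len(q): print(round(a*1e3),len(q),*(1e3*np.percentile(q[:,2],[0,50,100])).round(1))
s=telemetry.get_state();print(s["tcp_pos"],s["eef_rot"],s["contact_force"],s["time_s"])
```

```text
-98 3 69.1 69.3 71.1
-94 63 66.4 81.1 99.8
-90 11 87.2 98.2 98.6
-86 13 95.6 98.3 99.7
-82 12 96.4 98.2 99.9
-78 13 96.1 97.8 100.6
-74 10 95.9 97.7 98.9
-70 11 88.3 97.7 98.8
-66 12 95.8 97.1 98.5
-62 35 61.0 98.9 117.3
-58 16 96.6 98.3 112.8
-54 1 95.4 95.4 95.4
[ 0.5203905  -0.27593724  0.12393812] [ 179.9619426    17.02059939 -175.47376345] [ 1.62104751 -0.21715327 -1.19663575] 14.575
```

View pics/s4.png

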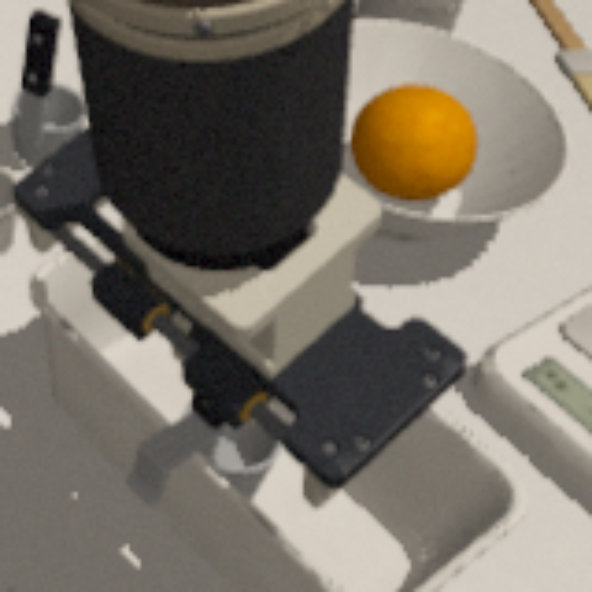

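The picture and depth show the dipper upright with the hook level at z 98 mm and the strap 1.5 mm from the inner face. I'll lower 5 mm, nudge it against the wall and release.

Request:
move_arm([
  [-1,0,0,-0.002,0,0,0],
  [-1,0,0,-0.002,0,0,0],
  [-1,-0.001,0,-0.001,0,0,0],
  [-1,0,0,-0.0005,0,0,0],
  [-1,0,0,0,0,0,0],
], force=30)

```text
time_s: 15.2
tcp_pos: [0.5205, -0.2759, 0.1202]
eef_rot: [-180.0, 17.2, -175.4]
contact_force: [-1.6, 4.5, 13.9]
gripper_width: 0.02
gripper_force: 30.0
```

Request:
move_arm([
  [-1,0,0,0,0,0,0],
  [-1,0,0,0,0,0,0],
  [-0.4,0,0,0,0,0,0],
  [-0.2,0,0,0,0,0,0],
  [0,0,0,0,0,0,0],
  [0,0,0,0,0,0,0],
  [0,0,0,0,0,0,0],
], force=3)

```text
time_s: 16.08
tcp_pos: [0.5186, -0.2758, 0.118]
eef_rot: [179.9, 17.0, -175.5]
contact_force: [-0.3, 0.4, 0.6]
gripper_width: 0.0435
gripper_force: 0.0
```

```bash
cat > m.py <<'E'
from plant import telemetry, vision
from h import *
e=np.array([np.cos(np.radians(4.8)),np.sin(np.radians(4.8))])
c=vision.capture("scene"); W=pts(c).reshape(-1,3)
cv2.imwrite("pics/last.png",cv2.resize(c["img"][140:360,260:520],None,fx=2.7,fy=2.7)[:,:,::-1])
xt=(W[:,:2]-[.5655,-.266])@e; yt=(W[:,:2]-[.5655,-.266])@[-e[1],e[0]]
m=(xt>-.12)&(xt<0.02)&(abs(yt+.002)<.009)&(W[:,2]>.06)&(W[:,2]<.16)
P=np.c_[xt,yt,W[:,2]][m]
for a in np.arange(-.11,0.01,.004):
    q=P[(P[:,0]>=a)&(P[:,0]<a+.004)]
    if len(q): print(round(a*1e3),len(q),*(1e3*np.percentile(q[:,2],[0,50,100])).round(1))
w=W.reshape(400,640,3)[240:355,365:500];k=(w[...,2]>.082)&(w[...,2]<.0895)
print(cv2.minAreaRect(w[k][:,:2].astype(np.float32)),telemetry.get_state()["time_s"])
E
python3 m.py
```

```text
-86 6 69.5 70.2 72.3
-82 27 68.6 72.5 77.9
-78 43 73.3 80.8 90.2
-74 37 82.4 92.6 98.1
-70 10 93.9 95.5 97.0
-66 12 89.1 94.2 95.4
-62 17 60.5 91.7 95.1
-58 10 88.8 91.4 93.4
-54 12 89.0 90.4 91.2
-50 8 87.4 88.8 90.1
-46 9 61.5 65.7 69.9
-42 3 69.6 71.7 75.9
((0.5532681941986084, -0.26810842752456665), (0.13033710420131683, 0.26038283109664917), 9.128365516662598) 16.125
```

Releasing gave the same natural rest pose as before: the dipper settles with its roof on the rim and its tongue against the outside. I'll retreat and verify.

Request:
move_arm([
  [0,0,0,0.01,0,0,0],
  [0,0,0,0.02,0,0,0],
  [0,0,0,0.04,0,0,0],
  [0,0,0,0.05,0,0,0],
  [0,0,0,0.05,0,0,0],
  [0,-0.01,0.06,0,0,5,0],
  [0,-0.01,0.06,0,0,5,0],
  [0,-0.01,0.06,0,0,5,0],
  [0,0,0.06,0,0,0,0],
  [0,0,0.06,0,0,0,0],
  [0,0,0.06,0,0,0,0],
  [0,0,0,0,0,0,0],
  [0,0,0,0,0,0,0],
])

```text
time_s: 17.75
tcp_pos: [0.4885, 0.0844, 0.2886]
eef_rot: [178.8, 2.1, -175.6]
contact_force: [-0.6, -1.0, -0.6]
gripper_width: 0.0436
gripper_force: 0.0
```

```bash
python3 m.py
```

```text
-86 6 67.0 70.2 70.8
-82 28 68.2 72.1 78.0
-78 42 72.4 82.0 89.2
-74 34 83.4 92.8 98.1
-70 13 94.5 96.0 97.3
-66 14 90.0 94.3 95.1
-62 18 61.3 91.6 93.8
-58 8 91.0 91.6 92.3
-54 11 89.1 90.1 91.2
-50 13 64.3 89.1 90.1
-46 21 61.4 70.4 88.1
-42 17 74.5 86.8 95.5
-38 55 84.9 97.9 108.6
-34 41 101.5 111.6 122.1
-30 46 115.3 124.3 141.1
-26 39 127.9 135.6 144.5
-22 32 137.8 145.4 150.0
-18 17 147.8 149.1 150.3
-14 7 147.4 148.0 148.9
-10 2 146.1 146.2 146.3
((0.5572268962860107, -0.2681778073310852), (0.13834264874458313, 0.25379040837287903), 2.4649722576141357) 17.8
```

View pics/last.png

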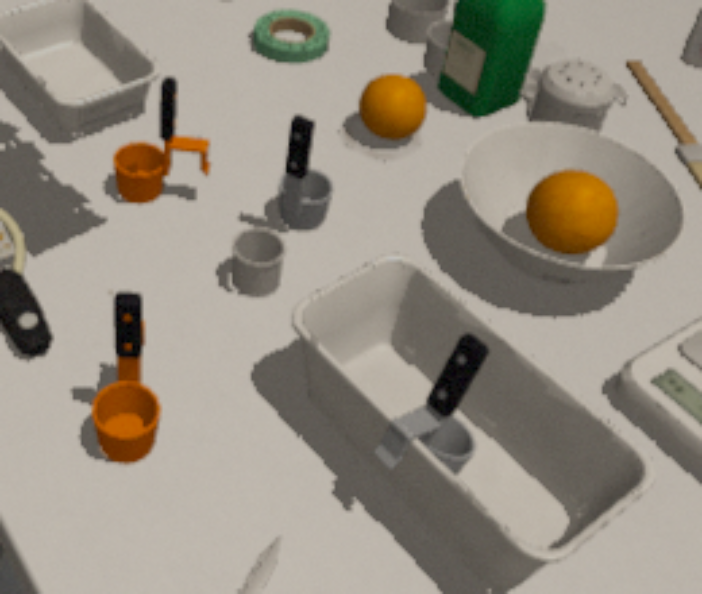

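The picture shows the hook over the long rim at (405,430), the tongue outside, and the cup inside at (450,440). The pose is steady. The tub and the plain dipper, at (305,170), are unmoved and the arm is clear, so I'm handing in.

```bash
python3 -c "
from plant import workorder
print(workorder.close_job())"
```

```text
the job is handed in; nothing more can be done
None
```

I handed the job in at about 18 s: the dipper hangs by its hook, mid-length on the deep tub's near long rim, but it settled leaning about 17° inward, so the cup's lower edge may be touching the tub floor (re-seating it upright once gave the same pose).

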